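# Snap the retaining clip onto the tape spindle

## Robot

A 6-joint arm with a two-finger parallel gripper is mounted at the origin on a cart in front of the work surface, level with it; the furniture and walls round the work are solid. World frame = base frame: x ahead of the robot, y to its left, z up, the work surface at z = 0. Lengths are in mm, angles in degrees, forces in N, time in s.
With the tool pointing down it reaches from about 300 to 850 mm from the base axis. Payload 4.2 kg.
Tool frame: the origin (TCP) lies between the finger pads; the fingertips stand 14 mm ahead of it and the grasp point (between the pads) lies 5 mm behind it (env.finger_overhang is the distance from the TCP to the fingertips, in mm); z points along the fingers, y is the line along which they close (so a half turn about z gives the same grasp; the last joint's range is limited). The gripper opens to 91 mm and grips with 3 to 60 N. Pads are 32 mm wide; open, the fingers measure 118 mm over their backs; the gripper's body (76 mm by 178 mm) begins 60 mm behind the grasp point.
Start: joints at [74.255, 18.312, 89.639, -0, 72.044, -1.146], TCP at [144.932, 556.452, 202.076] pointing down, gripper open.
Joint ranges: [-177.97, 177.97], [-48.28, 115.42], [12.27, 149.76], [-77.06, 257.06], [2.81, 150.46], [-146.56, 146.56]. Speed limits (degrees/s): [147.25, 147.25, 180, 180, 180, 180].

## Interface

Orientations are given as [roll, pitch, yaw] about the fixed x, y, z axes, in that order (R = Rz(yaw) Ry(pitch) Rx(roll)).
In Python, from workcell import status, cams, env, finder gives the robot as it stands.
- The arm moves only by the tool apply_moves, never from a script. Its argument "increments" is a list of rows, each a list of 7 numbers: the opening, from -1 (shut) to 1 (fully open), then the shift along the world's x, y, z in m, then the turn, a rotation vector about the world's x, y, z in degrees. In form: [[gripper, x, y, z, ax, ay, az], ...]. A call has 1 to 5 rows; each row shifts and turns the commanded pose from where the row before left it; what a row does not reach is not made up. A row lasts 1/12 s, in which the tool goes at most 41.7 mm and 7.16 degrees, less where a joint would pass 70% of its speed; a pose out of reach is approached as far as the arm can. A call with a gripper value outside its range is refused whole. The fingers move at their own pace and stop on an object; "newtons" is the grip in N (left out, the last holds). Time passes only in rows, so rows that do not move let the fingers close. It gives the time, the measured TCP pose, the force, the opening and the grip force at its end, in the units of the state.
- status.state(): the state, without advancing time (a new reading comes with each control period).
- cams.grab_frame(name): name is "scene" or "side" or "wrist"; returns a dict with "color" (400x640x3 uint8, red, green, blue), "intrinsics" (3x3 intrinsics, pixels), "R" (3x3) and "t" (3): a world point X has camera coordinates R X + t. Camera axes: x right, y down, z forward; pixel columns grow to the right and rows downward; lengths in mm; the calibration is good to about 2 mm. The wrist camera is an equidistant fisheye: a pixel r from the principal point sees the ray r / f radians off the axis. A picture is of the moment at which its call begins. There is no depth.
- env.job_done(): hands the job in; it is judged then, once.
Trained networks look in the newest picture that a camera, given by its name, has taken for a name from the list of things; names that differ only in an ending like _2 or _b are one class to them, and where a whole thing is asked for, a point or a joint stands for the part that bears it (a point fixed in the world has none). Each returns a list of dicts, best first, with "score" (0 to 1); they miss things now and then, are a little off and sometimes report something else, mostly with a low value. They report only what shows in the picture. A call takes as long as a camera call. They do not tell look-alikes from the thing itself.
- finder.boxes_of(query, camera): "rect" ([left, top, width, height] in pixels, round what is visible of it).
- finder.trace(query, camera): "pixels" (400x640 bool, what is visible of it) and "rect" ([left, top, width, height] in pixels, round what is visible of it).
The state is a dict: "time_s": time; "qpos": joint angles; "qvel": joint speeds; "effort": joint torques, N m; "ee_pos": TCP position; "ee_rot": TCP orientation; "force": force on the tool from outside, world axes, zero at the start; "torque": the same for the moment, N m; "gripper_width": finger opening in mm; "gripper_force": force on a finger pad.
Only numpy, scipy, OpenCV 4.12 (cv2) and the standard library are available. Lean on these libraries where they do the work, as an engineer would, in place of code of your own. Each camera call takes 0.05 s, during which the arm holds its last target. There are 200 camera calls.

## Task

Lock the roll of masking tape onto its spindle with the spring clip: pinch the clip's two upright ears together so that its ring spreads, lower the spread ring over the head of the spindle that carries the tape roll, and let go so that the clip closes into the groove under the head and stays there, lying level. The bare spindle gets nothing.

Things in the scene. Friction and masses are not known exactly. Their poses are not given: they have to be found in the camera images.
- clip_ring (a point): Centre of the ring of the loose spring clip, 3 mm above the clip's underside. Bright 6 mm steel wire, 110 mm long, 80 g, lying flat, ears up; own z up, own x from ring to ears. Its spring coil, 18 mm wide, 12 mm high, lies at x -56 mm. Closed, the ring is 22 mm wide inside; fully pinched at least 40 mm, and its centre keeps this point. Its heading on the spindle is free.
- clip_ears (a point): Grip point midway between the clip's ears (at x +40 mm from the ring's centre), 34 mm above its underside; fingers close along the clip's own y. Ears: upright black round sleeves, 10 mm thick, 9 to 50 mm above the underside, 66 mm over their outsides. Pinched to the stop: 21 mm, and 4 mm farther from the ring. Takes 1.5 N at first, 5 N at the stop; hold it so with 15 to 20 N.
- clip_jaws (a joint): How far the clip is spread: the angle in rad that each jaw has turned about the coil. 0 = relaxed, closed; 0.23 = fully pinched, at the stop. Springs back when let go. About 0.02 to 0.03 when closed on the spindle's neck; the ring passes the head from about 0.11 up.
- tape_groove (a point): Middle of the groove, on the axis of the fixed spindle that carries the tape roll, 39 mm above the desk. Hub 52 mm wide up to 31 mm above the desk (tape, 98 mm wide, up to 27 mm); neck 24 mm wide from 31 to 47 mm (the groove); head 32 mm wide with conical nose, top at 64 mm. The clip's wire goes round the neck, resting on the hub. An equal spindle without tape stands 150 to 250 mm away.
Mind the look-alikes: they are no part of the job. Of the things that look like the part that bears clip_ring, the larger one is meant.

How it is judged (in metres and radians):
On the way:
1. the clip is spread above the head of the tape spindle (value of joint clip_jaws above 0.14 rad and horizontal distance between clip_ring and tape_groove below 0.02 m and z of clip_ring in the frame of tape_groove above 0.022 m), for 0.05 s.
At the end, for the whole second after the job is handed in: The clip is closed (joint below 0.07 rad, at rest) round the neck of the tape spindle: ring centre within 8 mm of the axis, within 9 mm of the groove's mid-height, level within 10 degrees (horizontal distance between clip_ring and tape_groove below 0.008 m and z of clip_ring in the frame of tape_groove between -0.009 and 0.009 m and angle between clip_ring's own z axis and vertical below 0.17 rad and value of joint clip_jaws below 0.07 rad and velocity of joint clip_jaws between -0.1 and 0.1 rad/s); the robot touches nothing.
It also fails if it takes over 45 s, if anything falls off the work surface, if the arm or the gripper's body presses on something with over 40 N, if the wrist force passes 120 N, or if a joint passes its speed limit or range.

## Working session

There is one attempt and no reset: what is moved stays moved. The work goes in short steps, Python scripts to look and compute and a tool call to move; the robot and the scene stay as the last step left them, time stands still between calls to the robot, and variables do not carry over. Pictures are saved under pics/ and viewed, at most 10 in all, crops included, and the job is handed in when it is done.

Besides the shell and the picture viewer there is one more tool, called in YAML: its name, and indented under it one key for each argument. apply_moves: Moves the arm, as the interface text tells. Its arguments: {"type":"object","properties":{"increments":{"type":"array","items":{"type":"array","items":{"type":"number"}}},"newtons":{"type":"number"}},"required":["increments"]}

```bash
mkdir -p pics; cat > h.py <<'E'
import numpy as np, cv2
from workcell import status, cams, env, finder
def save(n,f): cv2.imwrite(f,cams.grab_frame(n)["color"][:,:,::-1])
E
python3 - <<'E'
from h import *
for c in ("scene","side","wrist"):
    f=cams.grab_frame(c); cv2.imwrite(f"pics/{c}0.png",f["color"][:,:,::-1])
    print(c,f["intrinsics"].tolist(),np.round(f["R"],3).tolist(),np.round(f["t"],1).tolist())
    for q in ("clip_ring","clip_ears","clip_jaws","tape_groove"):
        try: print(q,[(np.round(d["rect"]).tolist(),round(d["score"],2)) for d in finder.boxes_of(q,c)])
        except Exception as e: print(q,e)
print(status.state())
E
```

```text
scene [[440.29770819774063, 0.0, 319.49883159964895], [0.0, 440.29770819774063, 195.66490648661], [0.0, 0.0, 1.0]] [[0.568, -0.823, -0.016], [-0.455, -0.297, -0.839], [0.686, 0.484, -0.544]] [-368.1, 247.5, 666.9]
clip_ring [([256.0, 171.0, 40.0, 46.0], 0.78), ([208.0, 174.0, 33.0, 25.0], 0.62), ([268.0, 176.0, 24.0, 26.0], 0.34)]
clip_ears [([258.0, 168.0, 36.0, 50.0], 0.92), ([206.0, 180.0, 32.0, 19.0], 0.55)]
clip_jaws [([267.0, 175.0, 26.0, 32.0], 0.72), ([219.0, 176.0, 9.0, 17.0], 0.63), ([258.0, 169.0, 36.0, 49.0], 0.35)]
tape_groove [([324.0, 202.0, 48.0, 38.0], 0.69)]
side [[440.0260001671002, 0.0, 317.7035173464049], [0.0, 440.0260001671002, 205.67222848825472], [0.0, 0.0, 1.0]] [[-0.999, -0.047, 0.023], [-0.047, 0.61, -0.791], [0.023, -0.791, -0.611]] [508.0, 140.7, 778.6]
clip_ring [([331.0, 316.0, 35.0, 45.0], 0.73), ([292.0, 189.0, 44.0, 42.0], 0.71), ([292.0, 255.0, 67.0, 44.0], 0.55)]
clip_ears [([333.0, 313.0, 34.0, 49.0], 0.85), ([296.0, 253.0, 60.0, 46.0], 0.56)]
clip_jaws [([332.0, 349.0, 9.0, 12.0], 0.68), ([295.0, 251.0, 52.0, 41.0], 0.54)]
tape_groove [([290.0, 
[... 259 characters left out ...]
s []
clip_jaws []
tape_groove []
{'time_s': 0.75, 'qpos': array([ 7.42546575e+01,  1.83101741e+01,  8.96385393e+01, -1.55519490e-03,
        7.20447154e+01, -1.14838243e+00]), 'qvel': array([-0.02428507, -0.04858916,  0.04608251,  0.04494359,  0.00919782,
       -0.08989388]), 'effort': array([ 5.97084272e-04, -4.12271440e+01, -2.32212621e+01,  7.27018830e-02,
        3.76286963e-02,  1.99988659e-05]), 'ee_pos': array([144.9463792, 556.4467642, 202.0963714]), 'ee_rot': array([1.79993460e+02, 1.61091126e-03, 1.65403519e+02]), 'force': array([0.57481448, 0.34270757, 0.0469985 ]), 'torque': array([-0.02010023,  0.00945801, -0.01795267]), 'gripper_force': 0.0, 'gripper_width': 91.20267207560404}
```

```bash
python3 - <<'E'
import cv2
a=cv2.imread("pics/scene0.png");b=cv2.imread("pics/side0.png")
A=cv2.resize(a[130:290,180:420],None,fx=3.33,fy=3.33,interpolation=cv2.INTER_CUBIC);cv2.imwrite("pics/sc1.png",A[:600,:800])
B=cv2.resize(b[170:380,230:430],None,fx=2.85,fy=2.85,interpolation=cv2.INTER_CUBIC);cv2.imwrite("pics/sd1.png",B[:600,:800])
E
```

```text
(no output)
```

View pics/sc1.png

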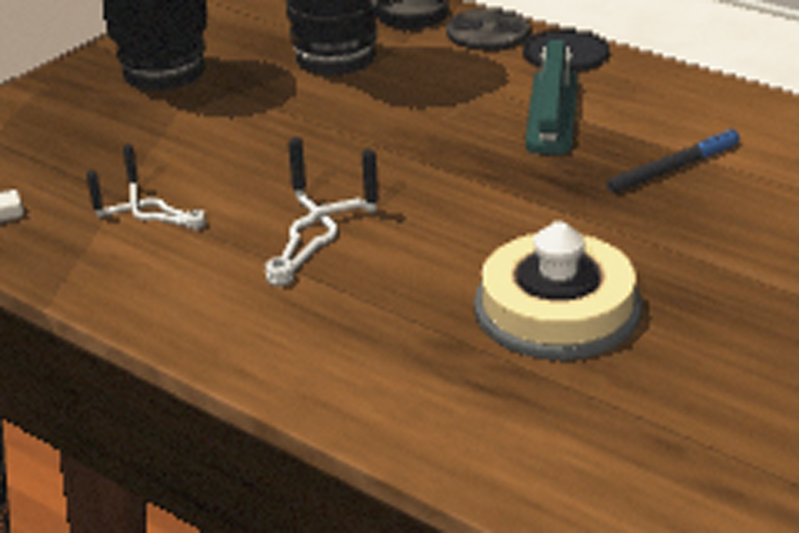

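View pics/sd1.png

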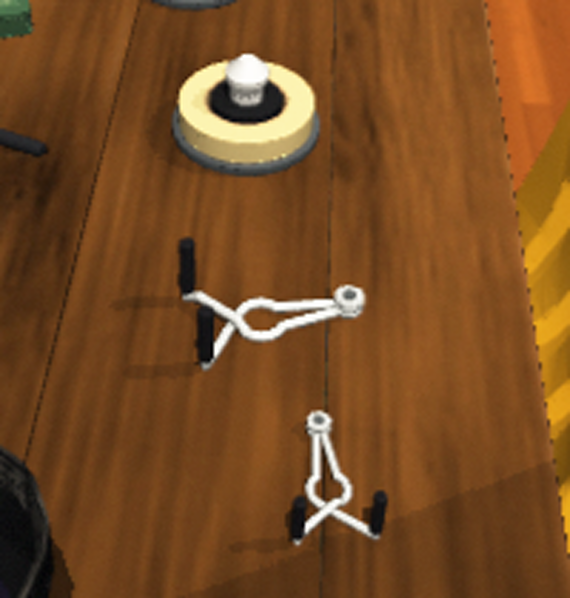

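The scene crop shows the larger clip, with ear tops at (295,140) and (370,152) and its coil at (280,265). The tape spindle's nose is at (559,222). In the side crop its ears are at (186,240) and (205,308), its coil at (349,298) and the nose at (247,55). The smaller clip is the look-alike. Next I triangulate.

```bash
cat >> h.py <<'E'
def tri(obs):
    # obs: list of (frame,(u,v)); linear ray intersection
    A=np.zeros((3,3));b=np.zeros(3);rays=[]
    for f,(u,v) in obs:
        K=f["intrinsics"];x=np.array([(u-K[0,2])/K[0,0],(v-K[1,2])/K[1,1]])
        if f.get("fish"):
            r=np.hypot(*x);d=np.r_[x*np.sin(r)/r,np.cos(r)]
        else: d=np.r_[x,1]
        d=f["R"].T@d;d/=np.linalg.norm(d);o=-f["R"].T@f["t"];M=np.eye(3)-np.outer(d,d);A+=M;b+=M@o;rays.append((o,M))
    X=np.linalg.solve(A,b);return X,[round(float(np.linalg.norm(M@(X-o))),1) for o,M in rays]
E
python3 - <<'E'
from h import *
s=cams.grab_frame("scene");d=cams.grab_frame("side")
S=lambda u,v:(s,(180+u/3.333-.35,130+v/3.333-.35)); D=lambda u,v:(d,(230+u/2.85-.35,170+v/2.85-.35))
for n,a,b in [("earLoTop",(370,152),(186,240)),("earHiTop",(295,140),(205,309)),("earLoBot",(371,206),(187,290)),("earHiBot",(298,189),(206,361)),
  ("coil",(280,264),(349,297)),("ringxing",(316,214),(237,319)),("nose",(559,222),(247,55)),("neckbottom",(558,276),(246,102))]:
    X,e=tri([S(*a),D(*b)]);print(n,np.round(X,1),e)
E
```

```text
earLoTop [548.4  11.4  49.7] [0.1, 0.1]
earHiTop [532.8  66.2  49.7] [0.0, 0.0]
earLoBot [547.4  11.6   6.3] [0.9, 0.9]
earHiBot [532.4  68.    8.2] [0.6, 0.6]
coil [448.8  13.5  11.1] [1.1, 1.1]
ringxing [515.1  35.4   8.5] [0.8, 0.8]
nose [ 520.9 -158.9   66.7] [0.5, 0.5]
neckbottom [ 520.9 -158.8   25.5] [0.8, 0.8]
```

apply_moves:
  increments:
    - [1, 0.0247, -0.0323, -0.002, 0, 0, 1.9]
    - [1, 0.0247, -0.0323, -0.002, 0, 0, 1.9]
    - [1, 0.0247, -0.0323, -0.002, 0, 0, 1.9]
    - [1, 0.0247, -0.0323, -0.002, 0, 0, 1.9]
    - [1, 0.0247, -0.0323, -0.002, 0, 0, 1.9]

```text
time_s: 1.27
ee_pos: [269.1, 393.4, 192.1]
ee_rot: [180.0, 0.0, 175.0]
force: [0.6, -0.5, 0.2]
gripper_width: 91.1
gripper_force: 0.0
```

apply_moves:
  increments:
    - [1, 0.0247, -0.0323, -0.005, 0, 0, 1.9]
    - [1, 0.0247, -0.0323, -0.005, 0, 0, 1.9]
    - [1, 0.0247, -0.0323, -0.005, 0, 0, 1.9]
    - [1, 0.0247, -0.0323, -0.005, 0, 0, 1.9]
    - [1, 0.0247, -0.0323, -0.005, 0, 0, 1.9]

```text
time_s: 1.68
ee_pos: [392.8, 231.7, 167.2]
ee_rot: [180.0, 0.0, -175.5]
force: [0.7, 1.0, -0.1]
gripper_width: 91.2
gripper_force: 0.0
```

apply_moves:
  increments:
    - [1, 0.0247, -0.0323, -0.005, 0, 0, 1.9]
    - [1, 0.0247, -0.0323, -0.005, 0, 0, 1.9]
    - [1, 0.0247, -0.0323, -0.005, 0, 0, 1.9]
    - [1, 0.0247, -0.0323, -0.005, 0, 0, 1.9]
    - [1, 0.0247, -0.0323, -0.005, 0, 0, 1.9]

```text
time_s: 2.1
ee_pos: [516.4, 70.0, 142.0]
ee_rot: [180.0, 0.0, -166.0]
force: [0.6, 1.0, -0.1]
gripper_width: 91.1
gripper_force: 0.0
```

apply_moves:
  increments:
    - [1, 0.0247, -0.0323, -0.005, 0, 0, 1.9]
    - [1, 0, 0, 0, 0, 0, 0]
    - [1, 0, 0, 0, 0, 0, 0]

```text
time_s: 2.35
ee_pos: [540.8, 38.1, 136.5]
ee_rot: [180.0, -0.1, -164.4]
force: [-0.9, 0.1, 0.5]
gripper_width: 91.3
gripper_force: 0.0
```

```bash
python3 - <<'E'
from h import *
f=cams.grab_frame("wrist");cv2.imwrite("pics/w1.png",f["color"][:,:,::-1]);f["fish"]=1
np.savez("w1.npz",R=f["R"],t=f["t"],K=f["intrinsics"])
st=status.state();print(st["time_s"],st["ee_pos"],st["ee_rot"],st["qpos"])
E
```

```text
2.4 [539.87312335  39.29282818 136.68786719] [ 1.79948258e+02 -6.49354148e-02 -1.64318999e+02] [ 2.92219242e+00  1.82480666e+01  9.97629914e+01  4.08879057e-02
  6.20637070e+01 -1.02777958e+02]
```

View pics/w1.png

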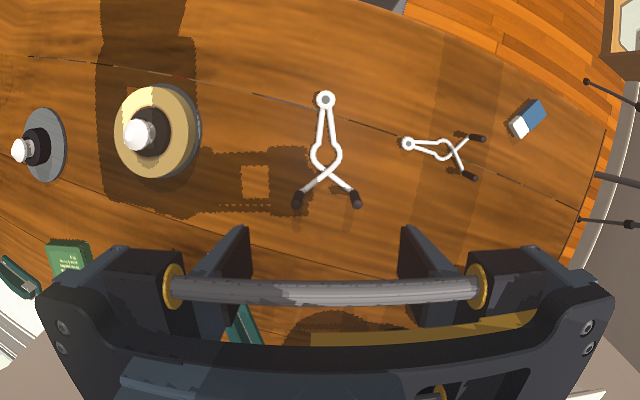

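The wrist view shows the big clip between the fingers, with ear tops near (297,203) and (358,204), coil at (325,100) and ring centre at (326,156). The tape spindle's nose is near (134,134). The bare spindle stands farther left at (25,148). I'll check these against the triangulation.

```bash
python3 - <<'E'
from h import *
w=np.load("w1.npz");K,R,t=w["K"],w["R"],w["t"];o=-R.T@t
print("cam",o.round(1))
def pl(u,v,z):
    x=np.array([(u-K[0,2])/K[0,0],(v-K[1,2])/K[1,1]]);r=np.hypot(*x);d=R.T@np.r_[x*np.sin(r)/r,np.cos(r)]
    return (o+d*(z-o[2])/d[2]).round(1)
for n,a in dict(e1top=(297,204,50),e2top=(358,204,50),e1b=(299,191,9),e2b=(351,192,9),coil=(325.5,99.5,12),ring=(326,156,3),nose=(134,134,64)).items(): print(n,pl(*a))
def pr(X):
    c=R@np.array(X)+t;a=np.arctan2(np.hypot(*c[:2]),c[2])*c[:2]/np.hypot(*c[:2]);return (a*K[0,0]+K[:2,2]).round(1)
for n,X in dict(nose=(521,-159,64),neckbot=(521,-159,31),e1=(548.4,11.4,50),e2=(532.8,66.2,50),e1b=(548.4,11.4,9),e2b=(532.8,66.2,9)).items(): print(n,pr(X))
im=cv2.imread("pics/w1.png");cv2.imwrite("pics/w1c.png",np.hstack([cv2.resize(im[80:220,280:380],None,fx=4,fy=4),cv2.resize(im[80:220,100:200],None,fx=4,fy=4)]))
E
```

```text
cam [464.   16.8 319.5]
e1top [547.8  14.5  50. ]
e2top [532.9  68.   50. ]
e1b [546.4  12.7   9. ]
e2b [532.9  64.9   9. ]
coil [449.3  14.   12. ]
ring [504.6  30.1   3. ]
nose [ 519.2 -152.5   64. ]
nose [128.5 134.6]
neckbot [146.1 131.8]
e1 [293.6 203.7]
e2 [356.1 203.4]
e1b [297.3 192.5]
e2b [352.2 192.2]
```

View pics/w1c.png

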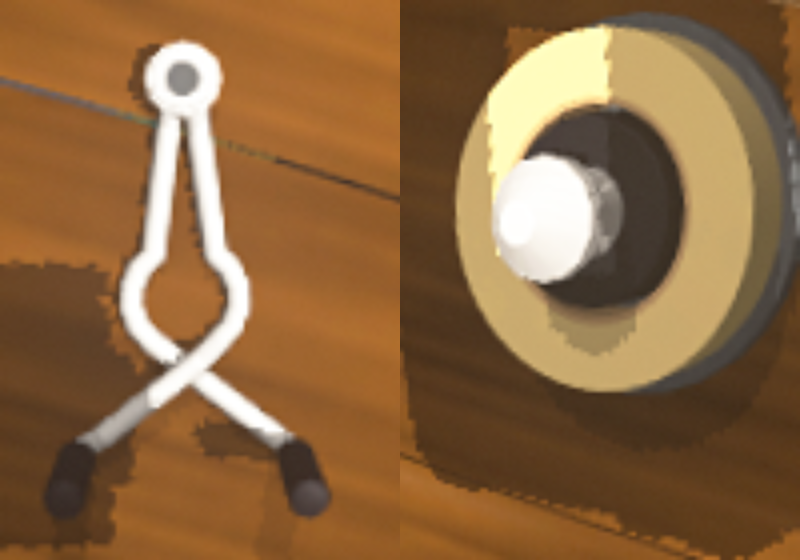

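apply_moves:
  increments:
    - [1, 0.0015, 0.0007, -0.036, 0, 0, 0]
    - [1, 0, 0, -0.036, 0, 0, 0]
    - [1, 0, 0, -0.0255, 0, 0, 0]
    - [1, 0, 0, -0.01, 0, 0, 0]
    - [1, 0, 0, 0, 0, 0, 0]
  newtons: 18

```text
time_s: 2.82
ee_pos: [539.2, 41.5, 27.8]
ee_rot: [179.9, -0.3, -164.1]
force: [-0.4, -0.5, 0.5]
gripper_width: 91.3
gripper_force: 0.0
```

apply_moves:
  increments:
    - [-1, 0, 0, 0, 0, 0, 0]
    - [-1, 0, 0, 0, 0, 0, 0]
    - [-1, 0, 0, 0, 0, 0, 0]
    - [-1, 0, 0, 0, 0, 0, 0]
    - [-1, 0, 0, 0, 0, 0, 0]
  newtons: 18

```text
time_s: 3.23
ee_pos: [542.8, 40.6, 30.9]
ee_rot: [-180.0, 0.2, -164.2]
force: [0.2, 1.0, 3.4]
gripper_width: 60.8
gripper_force: 2.8
```

apply_moves:
  increments:
    - [-1, 0, 0, 0, 0, 0, 0]
    - [-1, 0, 0, 0, 0, 0, 0]
    - [-1, 0, 0, 0, 0, 0, 0]
    - [-1, 0, 0, 0, 0, 0, 0]
    - [-1, 0, 0, 0, 0, 0, 0]

```text
time_s: 3.65
ee_pos: [543.0, 40.8, 30.6]
ee_rot: [180.0, 0.2, -164.2]
force: [1.0, 2.2, 6.4]
gripper_width: 27.4
gripper_force: 5.9
```

apply_moves:
  increments:
    - [-1, 0, 0, 0, 0, 0, 0]
    - [-1, 0, 0, 0, 0, 0, 0]
    - [-1, 0, 0, 0, 0, 0, 0]
    - [-1, 0, 0, 0, 0, 0, 0]

```text
time_s: 3.98
ee_pos: [544.0, 40.7, 30.9]
ee_rot: [-180.0, 0.3, -164.2]
force: [2.3, 2.2, 6.2]
gripper_width: 18.2
gripper_force: 18.0
```

```bash
python3 - <<'E'
from h import *
ims=[]
for n,(u,v,w,h) in dict(scene=(220,120,120,120),side=(270,220,120,120)).items():
    f=cams.grab_frame(n);ims.append(cv2.resize(f["color"][v:v+h,u:u+w,::-1],None,fx=3.3,fy=3.3))
cv2.imwrite("pics/g1.png",np.hstack(ims));s=status.state();print(s["ee_pos"],s["ee_rot"],s["force"],s["gripper_width"],s["gripper_force"])
E
```

```text
[543.99951477  40.78290769  30.9379532 ] [-179.96774975    0.30448161 -164.21789432] [2.22110712 1.83319164 6.52627875] 18.703967622854517 18.01950305700302
```

View pics/g1.png

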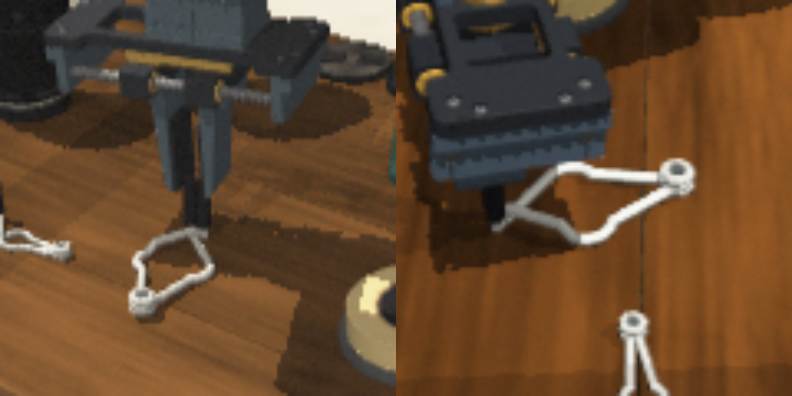

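The clip is pinched to the stop at 18 N and its ring is spread wide. Next I lift it.

apply_moves:
  increments:
    - [-1, 0, 0, 0.015, 0, 0, 0]
    - [-1, 0, 0, 0.025, 0, 0, 0]
    - [-1, 0, 0, 0.03, 0, 0, 0]
    - [-1, 0, 0, 0.02, 0, 0, 0]
    - [-1, 0, 0, 0, 0, 0, 0]

```text
time_s: 4.5
ee_pos: [544.1, 40.1, 123.5]
ee_rot: [-179.9, 0.4, -164.2]
force: [-0.1, -0.1, -1.6]
gripper_width: 18.1
gripper_force: 17.9
```

apply_moves:
  increments:
    - [-1, 0, -0.02, 0, 0, 0, 0]
    - [-1, 0, -0.03, 0, 0, 0, 0]
    - [-1, 0, -0.03, 0, 0, 0, 0]
    - [-1, 0, -0.02, 0, 0, 0, 0]
    - [-1, 0, 0, 0, 0, 0, 0]

```text
time_s: 4.92
ee_pos: [540.5, -63.1, 118.0]
ee_rot: [-180.0, -0.2, -164.4]
force: [-0.9, 0.4, -0.8]
gripper_width: 18.5
gripper_force: 17.9
```

```bash
python3 - <<'E'
from h import *
s=status.state();print(s["ee_pos"],s["ee_rot"],s["force"],s["gripper_width"],s["gripper_force"])
ims=[]
for n in ("scene","side","wrist"):
    f=cams.grab_frame(n);np.savez(f"{n}2.npz",R=f["R"],t=f["t"],intrinsics=f["intrinsics"])
    K,R,t=f["intrinsics"],f["R"],f["t"]
    c=R@(s["ee_pos"]+np.array([-60,-15,-25]))+t
    uv=K[:2,:2]@(c[:2]/c[2])+K[:2,2] if n!="wrist" else np.array([325,140])
    u,v=(uv-50).round().astype(int);print(n,u,v)
    ims.append(cv2.resize(f["color"][v:v+100,u:u+100,::-1],(266,266),interpolation=cv2.INTER_CUBIC) if 0 else cv2.resize(f["color"][v:v+100,u:u+100,::-1],(400,400),interpolation=cv2.INTER_CUBIC))
cv2.imwrite("pics/g2.png",np.hstack(ims[:2]));cv2.imwrite("pics/g2w.png",ims[2])
E
```

```text
[540.47014556 -63.05729135 118.04027823] [-179.96374897   -0.18489848 -164.37565649] [-0.88215115  0.37800171 -0.75390607] 18.521914101787686 17.942226827144623
scene 254 133
side 287 154
wrist 275 90
```

View pics/g2.png

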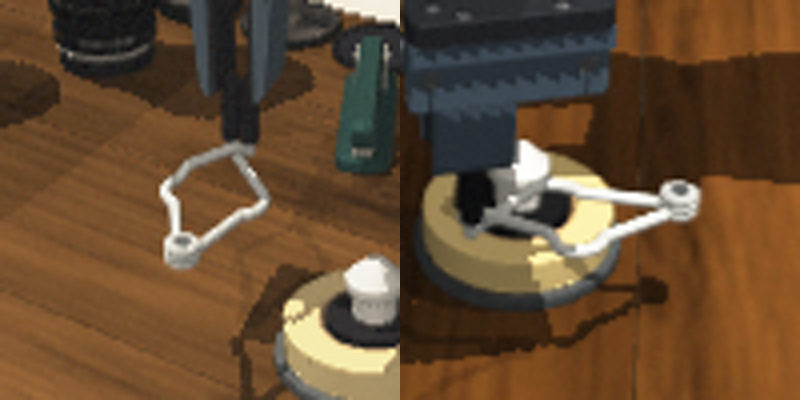

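View pics/g2w.png

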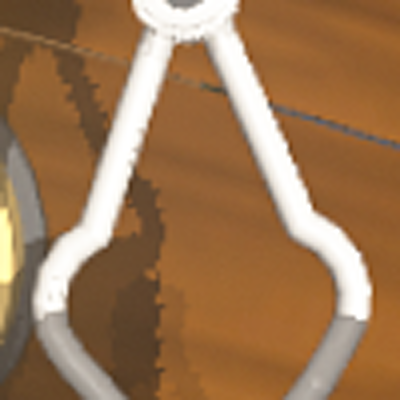

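The clip hangs level. The coil is at (180,243) in the scene crop, (281,190) in the side crop and near (185,-3) in the wrist crop. I'll work out its pose in the grip.

```bash
python3 - <<'E'
from h import *
L=lambda n:dict(np.load(f"{n}2.npz"))
s,d,w=L("scene"),L("side"),L("wrist");w["fish"]=1
S=lambda u,v:(s,(254+u/4-.4,133+v/4-.4));D=lambda u,v:(d,(287+u/4-.4,154+v/4-.4));W=lambda u,v:(w,(275+u/4-.4,90+v/4-.4))
for n,o in dict(coil=[S(180,243),D(281,190)],coil3=[S(180,243),D(281,190),W(186,-2)],
  right=[S(266,200),W(50,300)],left=[S(166,188),D(180,250),W(355,300)],).items():
    X,e=tri(o);print(n,X.round(1),e)
e=status.state();ee=e["ee_pos"];print(ee,e["ee_rot"])
X,_=tri([S(180,243),D(281,190)]);v=ee-X;print("coil->tcp",v.round(1),np.degrees(np.arctan2(v[1],v[0])),np.hypot(*v[:2]))
# where tool-offset predicts
E
```

```text
coil [443.9 -91.7  91.6] [0.6, 0.6]
coil3 [445.7 -89.7  91.3] [1.3, 2.4, 2.5]
right [505.9 -98.8  87.3] [2.3, 2.3]
left [489.3 -47.4  87.9] [1.5, 1.0, 1.7]
[540.76525566 -59.40244627 118.48210677] [ 1.79922061e+02 -1.19075013e-01 -1.64238574e+02]
coil->tcp [96.9 32.3 26.9] 18.449498542445543 102.12817719547597
```

apply_moves:
  increments:
    - [-1, 0.007, -0.028, 0, 0, 0, 0]
    - [-1, 0.008, -0.03, 0, 0, 0, 0]
    - [-1, 0.007, -0.03, 0, 0, 0, 0]
    - [-1, 0, 0, 0, 0, 0, 0]
    - [-1, 0, 0, 0, 0, 0, 0]

```text
time_s: 5.48
ee_pos: [563.5, -147.5, 118.8]
ee_rot: [179.9, -0.1, -164.3]
force: [-0.3, 1.1, -1.4]
gripper_width: 18.5
gripper_force: 17.9
```

apply_moves:
  increments:
    - [-1, 0, 0, 0, 0, 0, 0]
    - [-1, 0, 0, 0, 0, 0, 0]
    - [-1, 0, 0, 0, 0, 0, 0]

```text
time_s: 5.73
ee_pos: [563.3, -146.2, 119.5]
ee_rot: [180.0, -0.0, -164.1]
force: [0.2, 0.9, -0.8]
gripper_width: 18.3
gripper_force: 17.9
```

```bash
python3 - <<'E'
from h import *
ims=[]
for n in ("scene","side","wrist"):
    s=status.state();print(s["ee_pos"],s["ee_rot"][2])
    f=cams.grab_frame(n);np.savez(f"{n}3.npz",R=f["R"],t=f["t"],intrinsics=f["intrinsics"])
    K,R,t=f["intrinsics"],f["R"],f["t"]
    c=R@np.array([510,-162,75])+t
    uv=K[:2,:2]@(c[:2]/c[2])+K[:2,2] if n!="wrist" else np.array([325,135])
    u,v=(uv-[40,45]).round().astype(int);print(n,u,v)
    ims.append(cv2.resize(f["color"][max(v,0):v+90,u:u+80,::-1],(400,450),interpolation=cv2.INTER_CUBIC))
cv2.imwrite("pics/g3.png",np.hstack(ims[:2]));cv2.imwrite("pics/g3w.png",ims[2])
E
```

```text
[ 563.31799013 -146.22322664  119.46924607] -164.10516906912483
scene 306 151
[ 563.40881775 -146.37176452  119.57955843] -164.10936698357833
side 282 140
[ 563.50131472 -146.58667491  119.67827966] -164.12033027516708
wrist 285 90
```

View pics/g3.png

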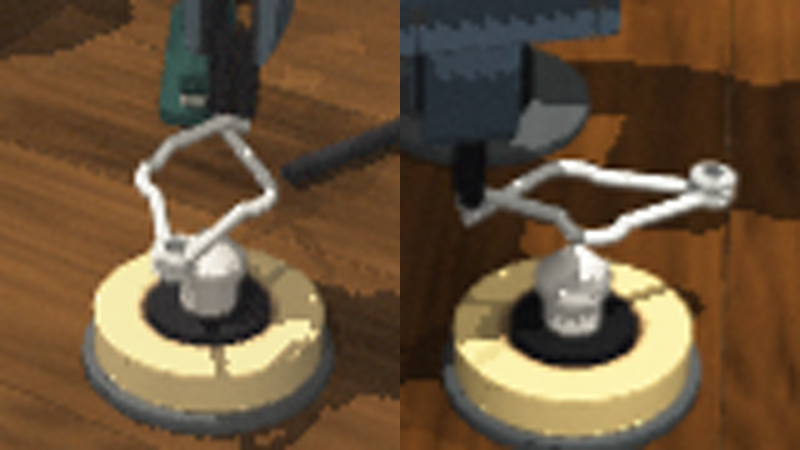

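View pics/g3w.png

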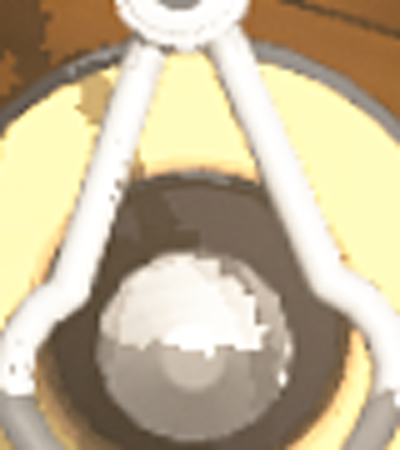

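Here the coil is at scene (176,246), side (312,172) and wrist (182,-3). The wrist crop shows the nose at (190,368), and the spread ring's bulges at (15,375) and (390,370), so the ring sits over the head.

```bash
python3 - <<'E'
from h import *
L=lambda n:dict(np.load(f"{n}3.npz"))
s,d,w=L("scene"),L("side"),L("wrist");w["fish"]=1
S=lambda u,v:(s,(306+u/5-.4,151+v/5-.4));D=lambda u,v:(d,(282+u/5-.4,140+v/5-.4));W=lambda u,v:(w,(285+u/5-.4,90+v/5-.4))
for n,o in dict(coil=[S(176,246),D(312,172)],coil3=[S(176,246),D(312,172),W(182,-3)],right=[S(270,195),W(25,365)],left=[S(145,175),W(385,365)],nose=[D(187,246),W(190,368)]).items():
    X,e=tri(o);print(n,X.round(1),e)
def pl(u,v,z):
    f,(u,v)=W(u,v);K,R,t=f["intrinsics"],f["R"],f["t"];o=-R.T@t
    x=np.array([(u-K[0,2])/K[0,0],(v-K[1,2])/K[1,1]]);r=np.hypot(*x);q=R.T@np.r_[x*np.sin(r)/r,np.cos(r)];return (o+q*(z-o[2])/q[2]).round(1)
ee=status.state()["ee_pos"];print(ee)
for n,a in dict(coil=(182,-3,97),armL=(70,290,92),armR=(325,290,92),bulL=(15,375,92),bulR=(392,375,92),nose=(190,368,64)).items(): print(n,pl(*a))
E
```

```text
coil [ 467.5 -176.2   93.7] [0.5, 0.5]
coil3 [ 469.  -175.4   93.3] [0.3, 1.9, 1.9]
right [ 526.2 -183.3   88.8] [1.1, 1.1]
left [ 511.6 -133.9   89.4] [0.1, 0.1]
nose [ 519.1 -158.9   67.6] [3.9, 3.9]
[ 563.56341283 -146.82324725  119.68584366]
coil [ 471.1 -174.9   97. ]
armL [ 513.3 -178.9   92. ]
armR [ 503.8 -145.4   92. ]
bulL [ 526.7 -183.2   92. ]
bulR [ 512.4 -133.1   92. ]
nose [ 523.6 -159.1   64. ]
```

apply_moves:
  increments:
    - [-1, 0, 0, -0.012, 0, 0, 0]
    - [-1, 0, 0, -0.012, 0, 0, 0]
    - [-1, 0, 0, -0.008, 0, 0, 0]
    - [-1, 0, 0, 0, 0, 0, 0]
    - [-1, 0, 0, 0, 0, 0, 0]

```text
time_s: 6.3
ee_pos: [563.4, -147.4, 87.3]
ee_rot: [180.0, -0.0, -164.2]
force: [0.2, 0.1, 0.1]
gripper_width: 18.1
gripper_force: 18.0
```

apply_moves:
  increments:
    - [-1, 0, 0, -0.006, 0, 0, 0]
    - [-1, 0, 0, -0.006, 0, 0, 0]
    - [-1, 0, 0, -0.004, 0, 0, 0]
    - [-1, 0, 0, 0, 0, 0, 0]
    - [-1, 0, 0, 0, 0, 0, 0]

```text
time_s: 6.72
ee_pos: [563.4, -147.6, 71.3]
ee_rot: [180.0, -0.0, -164.2]
force: [0.6, -0.6, -0.6]
gripper_width: 18.1
gripper_force: 17.9
```

apply_moves:
  increments:
    - [-1, 0, 0, -0.003, 0, 0, 0]
    - [-1, 0, 0, -0.001, 0, 0, 0]
    - [-1, 0, 0, 0, 0, 0, 0]
    - [-1, 0, 0, 0, 0, 0, 0]

```text
time_s: 7.05
ee_pos: [563.6, -147.7, 67.6]
ee_rot: [180.0, 0.0, -164.2]
force: [-0.6, 0.8, -0.9]
gripper_width: 18.3
gripper_force: 17.9
```

apply_moves:
  increments:
    - [-1, 0, 0, -0.002, 0, 0, 0]
    - [-1, 0, 0, 0, 0, 0, 0]
    - [-1, 0, 0, 0, 0, 0, 0]

```text
time_s: 7.3
ee_pos: [563.6, -147.7, 65.6]
ee_rot: [180.0, -0.0, -164.2]
force: [0.4, 0.2, -1.2]
gripper_width: 18.6
gripper_force: 17.9
```

apply_moves:
  increments:
    - [-1, 0, 0, -0.002, 0, 0, 0]
    - [-1, 0, 0, 0, 0, 0, 0]
    - [-1, 0, 0, 0, 0, 0, 0]

```text
time_s: 7.55
ee_pos: [563.9, -147.7, 63.7]
ee_rot: [-180.0, 0.0, -164.2]
force: [1.2, 0.2, 0.4]
gripper_width: 18.1
gripper_force: 17.9
```

```bash
python3 - <<'E'
from h import *
s=status.state();print(s["ee_pos"],s["force"],s["torque"],s["gripper_width"])
ims=[]
for n,(u,v) in dict(scene=(306,151),side=(282,140)).items():
    f=cams.grab_frame(n);ims.append(cv2.resize(f["color"][v:v+90,u:u+80,::-1],(400,450),interpolation=cv2.INTER_CUBIC))
cv2.imwrite("pics/g4.png",np.hstack(ims))
E
```

```text
[ 563.89168789 -147.69125534   63.71573878] [1.19720462 0.15400728 0.35360541] [ 0.01352143 -0.08839695  0.0022669 ] 18.105274150355907
```

View pics/g4.png

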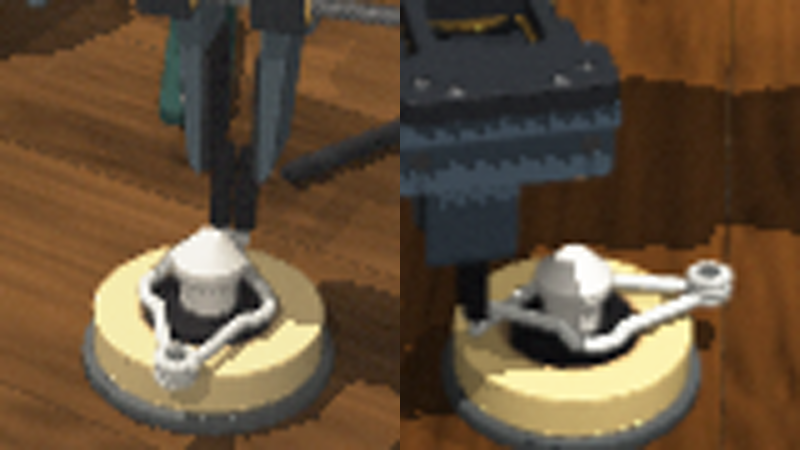

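The spread ring is round the neck below the head in both views: the head at scene (210,245) is inside the ring, and the coil is at (178,360). I'll lower it slightly more and release.

apply_moves:
  increments:
    - [-1, 0, 0, -0.002, 0, 0, 0]
    - [-1, 0, 0, 0, 0, 0, 0]
    - [-1, 0, 0, 0, 0, 0, 0]

```text
time_s: 7.9
ee_pos: [564.8, -147.6, 62.3]
ee_rot: [-180.0, 0.1, -164.2]
force: [2.2, 1.4, 4.7]
gripper_width: 18.2
gripper_force: 18.0
```

```bash
python3 -c "
from h import *
s=status.state();print(s['ee_pos'],s['ee_rot'],s['force'],s['torque'],s['gripper_width'])"
```

```text
[ 564.76117829 -147.61920163   62.29660824] [-1.79953958e+02  1.38176719e-01 -1.64203648e+02] [2.22657119 1.41959174 4.73972877] [ 0.30144304 -0.38280929  0.03546061] 18.225645979814832
```

Firm contact with the hub: 4.7 N upward. Now I release gradually.

apply_moves:
  increments:
    - [-0.45, 0, 0, 0, 0, 0, 0]
    - [-0.3, 0, 0, 0, 0, 0, 0]
    - [-0.1, 0, 0, 0, 0, 0, 0]
    - [0.1, 0, 0, 0, 0, 0, 0]
    - [0.3, 0, 0, 0, 0, 0, 0]

```text
time_s: 8.32
ee_pos: [562.9, -147.8, 61.1]
ee_rot: [180.0, -0.1, -164.2]
force: [-0.5, -0.7, 1.0]
gripper_width: 48.9
gripper_force: 2.3
```

apply_moves:
  increments:
    - [1, 0, 0, 0, 0, 0, 0]
    - [1, 0, 0, 0, 0, 0, 0]
    - [1, 0, 0, 0, 0, 0, 0]
    - [1, 0, 0, 0, 0, 0, 0]
    - [1, 0, 0, 0, 0, 0, 0]

```text
time_s: 8.73
ee_pos: [563.5, -147.6, 61.5]
ee_rot: [180.0, -0.0, -164.2]
force: [-0.1, -0.1, 0.9]
gripper_width: 82.2
gripper_force: 0.0
```

apply_moves:
  increments:
    - [1, 0, 0, 0, 0, 0, 0]
    - [1, 0, 0, 0, 0, 0, 0]
    - [1, 0, 0, 0, 0, 0, 0]

```text
time_s: 8.98
ee_pos: [563.6, -147.6, 61.6]
ee_rot: [180.0, -0.0, -164.2]
force: [0.1, 0.5, -0.3]
gripper_width: 91.0
gripper_force: 0.0
```

Fingers are open and free of the clip. I rise straight up and check.

apply_moves:
  increments:
    - [1, 0, 0, 0.015, 0, 0, 0]
    - [1, 0, 0, 0.03, 0, 0, 0]
    - [1, 0, 0, 0.035, 0, 0, 0]
    - [1, 0, 0, 0.035, 0, 0, 0]
    - [1, 0, 0, 0.02, 0, 0, 0]

```text
time_s: 9.4
ee_pos: [565.1, -148.0, 200.7]
ee_rot: [-179.8, 0.3, -164.2]
force: [0.6, -0.5, 0.5]
gripper_width: 91.5
gripper_force: 0.0
```

apply_moves:
  increments:
    - [1, 0, 0, 0, 0, 0, 0]
    - [1, 0, 0, 0, 0, 0, 0]
    - [1, 0, 0, 0, 0, 0, 0]
    - [1, 0, 0, 0, 0, 0, 0]

```text
time_s: 9.73
ee_pos: [562.6, -147.3, 194.7]
ee_rot: [179.9, -0.2, -164.2]
force: [-0.3, 0.7, -0.3]
gripper_width: 91.0
gripper_force: 0.0
```

```bash
python3 - <<'E'
from h import *
fr={}
for c in ("scene","side","wrist"):
    f=cams.grab_frame(c);f["fish"]=c=="wrist";fr[c]=f
    K,R,t=f["intrinsics"],f["R"],f["t"];im=f["color"].astype(int)
    print(c,[(np.round(d["rect"]).tolist(),round(d["score"],2)) for d in finder.boxes_of("clip_ring",c)])
    # predicted pixels for a seated clip, ring (521,-159), heading 15.8
    h=np.radians(15.8);ex=np.array([np.cos(h),np.sin(h),0]);ey=np.array([-ex[1],ex[0],0]);o=np.array([521,-159,31.])
    pts=[]
    for n,X in dict(coil=o-56*ex+[0,0,12],eL=o+40*ex+28*ey+[0,0,50],eR=o+40*ex-28*ey+[0,0,50]).items():
        q=R@X+t;r=np.hypot(*q[:2])
        p=(np.arctan2(r,q[2])*q[:2]/r if f["fish"] else q[:2]/q[2])*K[0,0]+K[:2,2];print(" ",n,p.round(1))
    tr=finder.trace("clip_ring",c)
    for d in tr[:3]:
        v,u=np.nonzero(d["pixels"]);m=f["color"][v,u].astype(int);dk=m.max(1)<75
        print("  trace",round(d["score"],2),d["rect"],"dark top px:",sorted(zip(v[dk].tolist(),u[dk].tolist()))[:3], "n dark",dk.sum())
        a=im[d["rect"][1]-2:,:]
    if c=="side":
        pass
s=status.state();print(s["time_s"],s["ee_pos"],s["force"])
import pickle;pickle.dump(fr,open("fr.pkl","wb"))
E
```

```text
scene [([332.0, 178.0, 38.0, 51.0], 0.78), ([339.0, 187.0, 26.0, 29.0], 0.64), ([205.0, 172.0, 37.0, 28.0], 0.6)]
  coil [339.4 220.9]
  eL [339.9 179. ]
  eR [365.4 183. ]
  trace 0.84 [331.8, 177.4, 35.2, 52.1] dark top px: [(179, 340), (179, 341), (179, 342)] n dark 171Traceback (most recent call last):
  File "<stdin>", line 17, in <module>
TypeError: slice indices must be integers or None or have an __index__ method
```

```bash
python3 - <<'E'
from h import *
h=np.radians(15.8);ex=np.array([np.cos(h),np.sin(h),0]);ey=np.array([-ex[1],ex[0],0]);o=np.array([521,-159,31.])
for c in ("scene","side","wrist"):
    f=cams.grab_frame(c);K,R,t=f["intrinsics"],f["R"],f["t"]
    for n,X in dict(coiltop=o-56*ex+[0,0,12],eL=o+40*ex+28*ey+[0,0,50],eR=o+40*ex-28*ey+[0,0,50],eLb=o+40*ex+28*ey+[0,0,9],eRb=o+40*ex-28*ey+[0,0,9]).items():
        q=R@X+t;r=np.hypot(*q[:2]);p=(np.arctan2(r,q[2])*q[:2]/r if c=="wrist" else q[:2]/q[2])*K[0,0]+K[:2,2];print(c,n,p.round(1))
    for d in finder.trace("clip_ring",c)[:4]:
        v,u=np.nonzero(d["pixels"]);m=f["color"][v,u].astype(int);dk=(m.max(1)<80).astype(np.uint8)
        M=np.zeros((400,640),np.uint8);M[v,u]=dk;_,_,st,ce=cv2.connectedComponentsWithStats(M)
        print(" trace",round(d["score"],2),np.round(d["rect"]).tolist(),"dark blobs",[(a[:5].tolist(),b.round(1).tolist()) for a,b in zip(st[1:],ce[1:]) if a[4]>15],
         "umax at",u.max(),v[u>=u.max()-6].mean().round(1),"vmin",v.min(),u[v==v.min()].mean(),"vmax",v.max(),u[v==v.max()].mean())
E
```

```text
scene coiltop [339.4 220.9]
scene eL [339.9 179. ]
scene eR [365.4 183. ]
scene eLb [339.7 195. ]
scene eRb [364.6 199.3]
 trace 0.95 [332.0, 179.0, 36.0, 49.0] dark blobs [([339, 179, 5, 17, 80], [341.0, 186.9]), ([362, 183, 5, 17, 68], [364.1, 192.2])] umax at 366 193.9 vmin 179 341.0 vmax 226 339.5
 trace 0.54 [206.0, 173.0, 34.0, 26.0] dark blobs [([217, 174, 4, 11, 28], [218.7, 179.3]), ([207, 182, 4, 11, 29], [208.2, 187.6])] umax at 240 195.2 vmin 174 218.0 vmax 197 238.0
side coiltop [342.5 195. ]
side eL [299.1 193.3]
side eR [293.6 177.2]
side eLb [299.1 210.2]
side eRb [293.8 193.7]
 trace 0.74 [331.0, 314.0, 36.0, 47.0] dark blobs [([359, 342, 7, 16, 74], [362.1, 349.3]), ([332, 344, 6, 15, 73], [334.2, 351.1])] umax at 365 350.0 vmin 314 341.0 vmax 359 334.0
 trace 0.65 [292.0, 182.0, 56.0, 30.0] dark blobs [([292, 178, 10, 33, 157], [296.4, 194.7])] umax at 346 196.7 vmin 178 293.5 vmax 212 299.0
wrist coiltop [324.6  95.8]
wrist eL [352.8 191.5]
wrist eR [296.5 191.5]
wrist eLb [349.5 182.5]
wrist eRb [299.7 182.5]
 trace 0.98 [513.0, 160.0, 55.0, 37.0] dark blobs [([554, 161, 15, 7, 60], [560.7, 164.0]), ([548, 187, 14, 9, 67], [554.3, 190.9])] umax at 568 166.5 vmin 160 554.0 vmax 195 559.0
 trace 0.78 [295.0, 89.0, 63.0, 109.0] dark blobs [([295, 181, 10, 17, 104], [300.0, 189.3])] umax at 355 189.9 vmin 89 325.0 vmax 198 299.0
```

In all three views the clip matches the predicted seated, level, closed pose to about 1 to 2 px. I hand in the job.

```bash
python3 -c "
from workcell import env
print(env.job_done())"
```

```text
the job is handed in; nothing more can be done
None
```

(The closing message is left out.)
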